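# Clamp the sharpening stone in its holder

### The job

Get the larger of the two sharpening stones ready for the kitchen knives: swing the holder's cam lever fully over to free the jaw, lay the larger stone flat and square on the wooden plate, centred midway between the two side ribs, and slide the jaw up until the stone is snug between the jaw and the end stop. Then swing the lever fully back to lock the jaw. Leave the smaller stone, the jar and the mug where they are.

Things in the scene. Friction and masses are not known exactly. Their poses are not given: they have to be found in the camera images.
- holder: Stone holder fixed to the counter: wooden plate 104 mm (local x) by 310 mm (local y, -200 to +110), top 20 mm above the counter, z up. Origin: on the counter, under its centre line. Two steel side ribs along y (-55 to +95), centred at x = -45 and +45, 6 mm wide, 8 mm above the plate: 84 mm clear between. Steel end stop 60 mm wide, 18 mm above the plate, face at y = +80.
- seat (a point): Point on the top of the holder's plate (20 mm above the counter), on its centre line, 70 mm before the end stop's face: where the middle of the larger stone's underside belongs. Axes as the holder's.
- stone_large: The larger sharpening stone: plain grey block 50 mm (local x) x 140 mm (local y) x 30 mm high, about 0.45 kg, loose, starts lying on the counter. Origin: centre of its underside. Either end may face the end stop.
- stone_large_mid (a point): Middle of the larger stone, 15 mm above its underside.
- stone_small: The smaller sharpening stone: grey block 36 x 95 x 22 mm, loose, lying on the counter; not to be moved. Origin: centre of its underside.
- jaw (a joint): Slide of the steel jaw in m along the holder's +y: 0 = fully back (jaw face at holder y = -115 mm), grows as the jaw moves towards the end stop; the face is at y = -0.115 + value. 0.055 when the larger stone is snug between jaw and end stop. Drags with about 1.5 N when free, and is braked by the lever when locked.
- jaw_grip (a point): Grip point on the upright black round knob of the jaw (24 mm in diameter, top 72 mm above the counter): on its axis, 55 mm above the counter, 15 mm behind the jaw's face. The jaw block under it is 60 mm (x) x 30 mm (y), top 38 mm above the counter; a bar from its back runs through the clamp block.
- lever (a joint): Cam lever on a vertical axis, rad: 0 = fully locked (arm points out from the plate's end, slanting 34 degrees to the holder's +x side); 1.2 = fully free (34 degrees to the -x side). Grows clockwise seen from above. Stays where left; the brake bites below about 0.4. Free counts from 0.9 up, locked below 0.2.
- lever_grip (a point): Grip point on the lever's upright black round knob, 20 mm in diameter, on the arm's end 62 mm from the hinge; the knob stands from 51 to 83 mm above the counter, the point on its axis is 72 mm above the counter.
- lever_hinge (a point): The lever's vertical axis, on top of the dark clamp block (56 x 36 mm, top 46 mm above the counter) at holder y = -177 mm.
- jar: Green glass jar with a lid, 76 mm in diameter, 115 mm tall; a bystander. Origin: centre of its underside.
- mug: White mug, 80 mm in diameter, 90 mm tall; a bystander. Origin: centre of its underside.
Things that resemble listed ones, but are neither listed nor needed, are in the scene too. Leave any blue or green look-alike of the stone_large alone.

How it is judged:
By the outcome, as a careful person would: the job done as asked, in the order asked, and still so for the second after the job is handed in, with the robot touching nothing.
It also fails if it takes over 64 s, if anything falls off the work surface, if the arm or the gripper's body presses on something with over 40 N, if the wrist force passes 120 N, or if a joint passes its speed limit or range.

### The arm

A 7-joint arm with a two-finger parallel gripper is mounted at the origin on the work surface. World frame = base frame: x ahead of the robot, y to its left, z up, the work surface at z = 0. Lengths are in m, angles in rad, forces in N, time in s.
With the tool pointing down it reaches from about 0.425 to 0.95 m from the base axis. Payload 4.7 kg.
Tool frame: the origin (TCP) lies between the finger pads; the fingertips stand 14 mm ahead of it and the grasp point (between the pads) lies 5 mm behind it (arm.finger_overhang is the z of the fingertips in the tool frame, in m); z points along the fingers, y is the line along which they close (so a half turn about z gives the same grasp; the last joint's range is limited). The gripper opens to 85 mm and grips with 20 to 120 N. Pads are 22 mm wide; open, the fingers measure 114 mm over their backs; the gripper's body (76 mm by 85 mm) begins 54 mm behind the grasp point. The pads swing forward as they close: fully open they stand 13 mm farther back than shut.
Start: joints at [1.105, 0.469, -0.049, 1.532, 0.024, 1.141, -0.082], TCP at [0.286, -0.612, 0.245] pointing down, gripper open.
Joint ranges: [-2.59, 2.59], [-0.33, 1.99], [-1.39, 1.29], [0.1, 2.45], [-1.04, 4.18], [0.21, 1.99], [-2.66, 2.66]. Speed limits (rad/s): [2.57, 2.57, 3.14, 3.14, 3.14, 3.14, 3.14].

### API

Orientations are given as a rotation vector (axis times angle).
In Python, from cell import arm gives the robot as it stands.
- The arm moves only by the tool servo_tool, never from a script. Its arguments are lists of equal length, an entry for each row: "linear": the shift along the tool's x, y, z in cm, a list of three; "twist": the turn, a rotation vector about the tool's x, y, z in rad, a list of three; "hand": the finger opening in cm, from 0 to 8.54. In form: {"linear": [[x, y, z], ...], "twist": [[ax, ay, az], ...], "hand": [hand, ...]}. A call has 1 to 20 rows; each row is the pose to reach, as a shift and turn from the pose commanded when the call began, along the tool's axes at that moment; what a row does not reach only later rows make up. A row lasts 1/10 s, in which the tool goes at most 50 mm and 8.59 degrees, less where a joint would pass 70% of its speed; a pose out of reach is approached as far as the arm can. A call with a gripper value outside its range is refused whole. The fingers move at their own pace and stop on an object; the grip force is fixed at half the most. Time passes only in rows, so rows that repeat a pose let the fingers close. It gives the time, the measured TCP pose, the force, the opening and the grip force at its end, in the units of the state.
- arm.read_state(): the state, without advancing time (a new reading comes with each control period).
- arm.camera(name): name is "side" or "top" or "wrist"; returns a dict with "pixels" (384x512x3 uint8, blue, green, red), "range_z" (384x512 float32, m along the optical axis (not along the pixel's ray), 0 where there is no reading), "fov_y" (degrees; the focal length in pixels is half the picture's height over the tangent of half this angle, whatever the lens; pixels are square), "cx", "cy" (the principal point, pixels), "distortion" ([k1, k2, p1, p2, k3] as OpenCV has them; the pictures are not rectified), "camera_from_world" (4x4, takes a point from world to camera coordinates). Camera axes: x right, y up, looking along -z (the intrinsics and any distortion apply to the point x, -y, -z); pixel columns grow to the right and rows downward; lengths in m; the calibration is good to about 2 mm. A picture is of the moment at which its call begins.
- arm.job_done(): hands the job in; it is judged then, once.
The state is a dict: "time": time; "joint_pos": joint angles; "dq": joint speeds; "effort": joint torques, N m; "position": TCP position; "eef_rot": TCP orientation; "force": force on the tool from outside, world axes, zero at the start; "ft_torque": the same for the moment, N m; "width": finger opening in m; "gripper_force": force on a finger pad.
Only numpy, scipy, OpenCV 4.12 (cv2) and the standard library are available. Lean on these libraries where they do the work, as an engineer would, in place of code of your own. Each camera call takes 0.05 s, during which the arm holds its last target. There are 200 camera calls.

## Working session

There is one attempt and no reset: what is moved stays moved. The work goes in short steps, Python scripts to look and compute and a tool call to move; the robot and the scene stay as the last step left them, time stands still between calls to the robot, and variables do not carry over. Pictures are saved under pics/ and viewed, at most 10 in all, crops included, and the job is handed in when it is done.

Besides the shell and the picture viewer there is one more tool, called after "Request:" as a command line: name --argument value ..., lists and objects as JSON in quotes. servo_tool: Moves the arm, as the interface text tells. Its arguments: {"type":"object","properties":{"linear":{"type":"array"},"twist":{"type":"array"},"hand":{"type":"array"}},"required":["linear","twist","hand"]}

```bash
mkdir -p pics; ls
cat > h.py <<'E'
import numpy as np, cv2
from cell import arm
from scipy.spatial.transform import Rotation as R
def cam(n):
    c=arm.camera(n); f=c["pixels"].shape[0]/2/np.tan(np.radians(c["fov_y"])/2)
    c["K"]=np.array([[f,0,c["cx"]],[0,f,c["cy"]],[0,0,1]]); c["D"]=np.array(c["distortion"],float)
    return c
def ray(c,uv):
    p=cv2.undistortPoints(np.array(uv,float).reshape(-1,1,2),c["K"],c["D"]).reshape(-1,2)
    d=np.c_[p[:,0],-p[:,1],-np.ones(len(p))]; T=np.linalg.inv(c["camera_from_world"])
    return T[:3,3], d@T[:3,:3].T
def onplane(c,uv,z):
    o,d=ray(c,uv); return o+d*((z-o[2])/d[:,2])[:,None]
def cloud(c):
    h,w=c["range_z"].shape; u,v=np.meshgrid(np.arange(w),np.arange(h))
    o,d=ray(c,np.c_[u.ravel(),v.ravel()]); return (o+d*c["range_z"].reshape(-1,1)).reshape(h,w,3)
def show(s):
    print(round(s["time"],2),np.round(s["position"],4),np.round(s["eef_rot"],3),np.round(s["force"],1),round(s["width"],4),s["gripper_force"])
E
python3 - <<'E'
from h import *
for n in("top","side"):
    c=cam(n); cv2.imwrite(f"pics/{n}0.png",c["pixels"]); np.savez(f"{n}0.npz",**c)
    print(n,c["fov_y"],np.linalg.inv(c["camera_from_world"])[:3,3],c["D"])
show(arm.read_state())
E
```

```text
pics
top 42.730007655083895 [0.17303341 0.00961864 1.72975712] [-0.18245785  0.          0.          0.          0.        ]
side 54.81539465816724 [0.35485872 0.96677501 0.67092667] [-0.11840781  0.          0.          0.          0.        ]
0.1 [ 0.2854 -0.6112  0.2444] [-3.065e+00 -6.800e-01  1.000e-03] [ 0.9 -0.6 -0.7] 0.0855 0.0
```

View pics/top0.png

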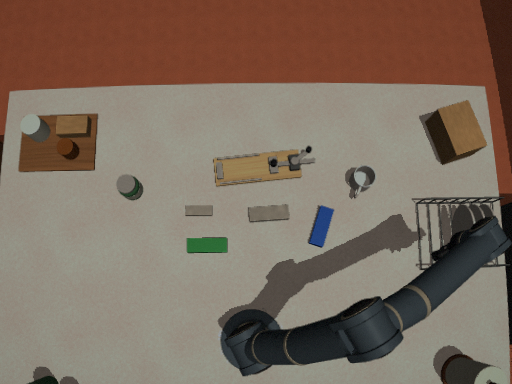

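View pics/side0.png

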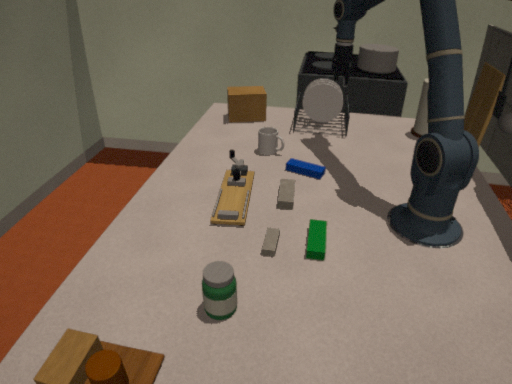

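Top view candidates for the larger stone: long grey block (268,213), small grey block (199,210), blue (320,226) and green (207,245) look-alikes. The holder is at (258,167), its lever knob at (308,149), and the end stop at its left end, so holder +y is about world +y. I choose the long grey block and check it in a close crop.

Run:
```python
from h import *
c=dict(np.load("top0.npz")); im=c["pixels"]; 
cv2.imwrite("pics/crop0.png",cv2.resize(im[135:255,170:340],None,fx=4.7,fy=4.7,interpolation=cv2.INTER_CUBIC))
P=cloud(c); Z=P[...,2]
hsv=cv2.cvtColor(im,cv2.COLOR_BGR2HSV)
print("counter z",np.median(Z[190:200,150:250]))
for name,(r0,r1,c0,c1),z in(("large",(196,228,240,298),.03),("small",(198,222,178,220),.022)):
    m=np.zeros(Z.shape,np.uint8); m[r0:r1,c0:c1]=(Z[r0:r1,c0:c1]>z*.6)
    k=max(cv2.findContours(m,0,cv2.CHAIN_APPROX_NONE)[0],key=cv2.contourArea)
    w=onplane(c,k.reshape(-1,2),z); r=cv2.minAreaRect((w[:,:2]*1000).astype(np.float32)); print(name,r,np.median(Z[m>0]))
m=np.zeros(Z.shape,np.uint8); s=np.s_[140:192,205:320]
m[s]=((hsv[...,1]>70)&(hsv[...,0]>8)&(hsv[...,0]<35))[s]
k=np.concatenate([q for q in cv2.findContours(m,0,cv2.CHAIN_APPROX_NONE)[0] if cv2.contourArea(q)>20])
w=onplane(c,k.reshape(-1,2),.02); print("plate",cv2.minAreaRect((w[:,:2]*1000).astype(np.float32)))
m=np.zeros(Z.shape,bool); m[s]=(Z[s]>.06); 
n,l,st,ce=cv2.connectedComponentsWithStats(m.astype(np.uint8))
for i in range(1,n): print(ce[i],st[i],np.median(P[l==i],0),P[l==i][:,2].max())
```

```text
counter z -0.00026892877395034986
large ((437.5661926269531, -67.78900146484375), (51.588863372802734, 139.8539581298828), 3.317861318588257) 0.029492400761560233
small ((451.44000244140625, 181.3579864501953), (92.60371398925781, 35.763126373291016), 89.28343963623047) 0.021611130167269454
plate ((604.1829223632812, -29.442977905273438), (105.185546875, 309.7886657714844), 5.549004554748535)
[244. 140.] [244 140   1   1   1] [0.17303341 0.00961864 1.72975712] 1.7297571196997934
[260. 142.] [260 142   1   1   1] [0.17303341 0.00961864 1.72975712] 1.7297571196997934
[206. 144.] [206 144   1   1   1] [0.17303341 0.00961864 1.72975712] 1.7297571196997934
[232. 145.] [232 145   1   1   1] [0.17303341 0.00961864 1.72975712] 1.7297571196997934
[271. 144.] [271 144   1   1   1] [0.17303341 0.00961864 1.72975712] 1.7297571196997934
[300. 147.] [300 147   1   1   1] [0.17303341 0.00961864 1.72975712] 1.7297571196997934
[308.55882353 148.64705882] [306 146   6   7  34] [ 0.65447803 -0.20971045  0.07738031] 1.7297571196997934
[302.  153.6] [301 152   3   4   5] [ 0.64034406 -0.18866979  0.06208
[... 1328 characters left out ...]
9. 174.] [309 174   1   1   1] [0.17303341 0.00961864 1.72975712] 1.7297571196997934
[316. 180.] [316 180   1   1   1] [0.17303341 0.00961864 1.72975712] 1.7297571196997934
[213. 183.] [213 183   1   1   1] [0.17303341 0.00961864 1.72975712] 1.7297571196997934
[214. 188.] [214 188   1   1   1] [0.17303341 0.00961864 1.72975712] 1.7297571196997934
[246. 189.] [246 189   1   1   1] [0.17303341 0.00961864 1.72975712] 1.7297571196997934
[317. 189.] [317 189   1   1   1] [0.17303341 0.00961864 1.72975712] 1.7297571196997934
[269. 191.] [269 191   1   1   1] [0.17303341 0.00961864 1.72975712] 1.7297571196997934
[277. 190.] [277 190   1   1   1] [0.17303341 0.00961864 1.72975712] 1.7297571196997934
```

View pics/crop0.png

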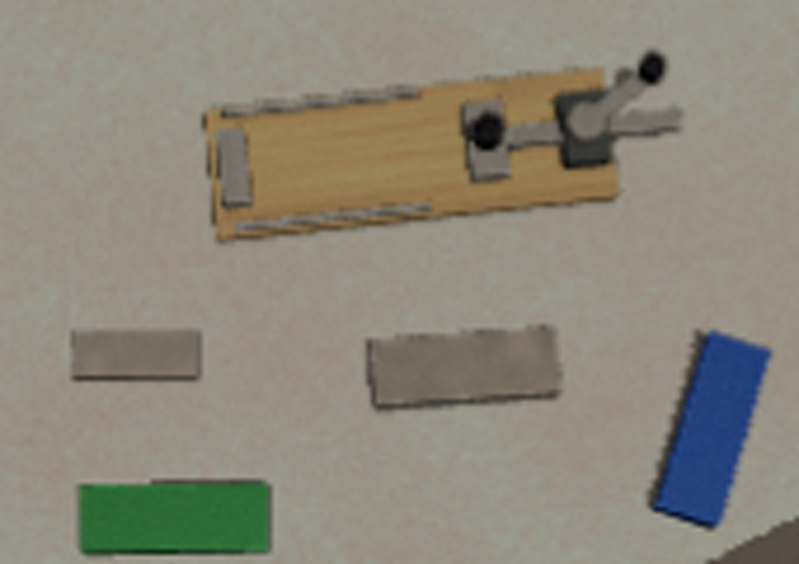

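The crop shows the large grey block at crop (465,367), clearly longer than the small one at (136,354). The lever knob is at (652,67) and the jaw knob at (487,130). I'll move above the lever for a closer wrist look.

```bash
cat >> h.py <<'E'
_s=None
def rel(pos,yawdeg,base=None):
    """linear (cm), twist to target from base=(pos,rotvec) or the current state; yaw = heading of tool y"""
    s=arm.read_state(); p,r=base if base else (s["position"],s["eef_rot"])
    Rc=R.from_rotvec(r); a=np.radians(yawdeg); y=np.array([np.cos(a),np.sin(a),0]); z=np.array([0,0,-1.])
    Rt=R.from_matrix(np.c_[np.cross(y,z),y,z])
    return np.round(Rc.inv().apply(np.array(pos)-p)*100,2),np.round((Rc.inv()*Rt).as_rotvec(),3)
E
python3 - <<'E'
from h import *
c=cam("wrist"); s=arm.read_state(); Rc=R.from_rotvec(s["eef_rot"]); T=np.linalg.inv(c["camera_from_world"])
print("cam in tool",Rc.inv().apply(T[:3,3]-s["position"]),"look",Rc.inv().apply(-T[:3,2]),c["fov_y"])
print(rel([.60,-.16,.30],39.6), rel([.60,-.16,.30],5.5))
E
```

```text
cam in tool [ 0.07233634  0.00096234 -0.12727053] look [-2.83463827e-01  9.08836961e-05  9.58982925e-01] 69.73687927879125
(array([ 47.6 , -27.59,  -5.51]), array([-1.000e-03, -1.000e-03, -1.825e+00])) (array([ 47.6 , -27.59,  -5.51]), array([-1.00e-03, -1.00e-03, -1.23e+00]))
```

Request:
servo_tool --linear '[[46.5, -34.7, -5.5], [46.5, -34.7, -5.5], [46.5, -34.7, -5.5], [46.5, -34.7, -5.5], [46.5, -34.7, -5.5], [46.5, -34.7, -5.5], [46.5, -34.7, -5.5], [46.5, -34.7, -5.5], [46.5, -34.7, -5.5], [46.5, -34.7, -5.5], [46.5, -34.7, -5.5], [46.5, -34.7, -5.5], [46.5, -34.7, -5.5], [46.5, -34.7, -5.5], [46.5, -34.7, -5.5], [46.5, -34.7, -5.5]]' --twist '[[0, 0, -1.23], [0, 0, -1.23], [0, 0, -1.23], [0, 0, -1.23], [0, 0, -1.23], [0, 0, -1.23], [0, 0, -1.23], [0, 0, -1.23], [0, 0, -1.23], [0, 0, -1.23], [0, 0, -1.23], [0, 0, -1.23], [0, 0, -1.23], [0, 0, -1.23], [0, 0, -1.23], [0, 0, -1.23]]' --hand '[4, 4, 4, 4, 4, 4, 4, 4, 4, 4, 4, 4, 4, 4, 4, 4]'

```text
time: 1.75
position: [0.5595, -0.1024, 0.3]
eef_rot: [-2.116, -2.322, 0.002]
force: [-0.0, 0.2, 0.0]
width: 0.0404
gripper_force: 0.0
```

Run:
```python
from h import *
c=cam("wrist"); cv2.imwrite("pics/w1.png",c["pixels"]); np.savez("w1.npz",**c); show(arm.read_state())
```

```text
1.8 [ 0.5596 -0.1022  0.3001] [-2.116e+00 -2.323e+00  1.000e-03] [-0.7 -0.6 -0.9] 0.0399 0.0
```

View pics/w1.png

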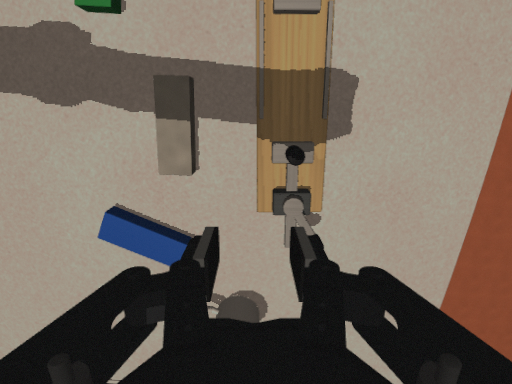

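The wrist view shows the stone at (175,125), the jaw knob at (295,155), the plate from columns 257 to 328, its near end at row 212, and the lever hinge at (292,203). The lever knob is hidden behind the right finger.

Run:
```python
from h import *
c=dict(np.load("w1.npz")); im=c["pixels"]; P=cloud(c); Z=P[...,2]; hsv=cv2.cvtColor(im,cv2.COLOR_BGR2HSV)
print("counter",np.median(Z[150:200,20:80]))
m=((Z>.015)&(Z<.05)).astype(np.uint8); m[:, :140]=0; m[:,200:]=0; m[185:]=0; m[:60]=0
k=max(cv2.findContours(m,0,cv2.CHAIN_APPROX_NONE)[0],key=cv2.contourArea)
sel=m>0; print("stone z",np.median(Z[sel]))
top=(m>0)&(abs(Z-np.median(Z[sel]))<.004)
k=max(cv2.findContours(top.astype(np.uint8),0,cv2.CHAIN_APPROX_NONE)[0],key=cv2.contourArea)
w=onplane(c,k.reshape(-1,2),.03); print("stone",cv2.minAreaRect((w[:,:2]*1000).astype(np.float32)))
w=P[top][:,:2]*1000; print("by depth",cv2.minAreaRect(w.astype(np.float32)))
# plate edges
wood=(hsv[...,0]>8)&(hsv[...,0]<30)&(hsv[...,1]>90)&(abs(Z-.02)<.006)
wood[:, :240]=0; wood[:,340:]=0
L=[];Rr=[]
for r in list(range(132,142))+list(range(166,186)):
    q=np.flatnonzero(wood[r]); 
    if len(q)>10: L.append((q[0]-.5,r)); Rr.append((q[-1]+.5,r))
for e in(L,Rr):
    w=onplane(c,e,.02)[:,:2]; f=np.polyfit(w[:,1],w[:,0],1); print("edge slope",f[0],"x at y=-.1:",np.polyval(f,-.1),"res",np.std(w[:,0]-np.polyval(f,w[:,1])))
f=np.array([np.flatnonzero(wood[:,u])[-1]+.5 for u in range(262,272)]); w=onplane(c,np.c_[np.arange(262,272),f],.02); print("end",np.median(w,0))
# ribs
rib=(Z>.024)&(Z<.034)
for r in (30,60,90): print(r,np.flatnonzero(rib[r,240:350])+240)
# jaw knob
d=((im.max(2)<60)&(Z>.06)&(Z<.085)).astype(np.uint8); d[:, :275]=0; d[:,320:]=0; d[:135]=0; d[175:]=0
k=max(cv2.findContours(d,0,cv2.CHAIN_APPROX_NONE)[0],key=cv2.contourArea); (u,v),rad=cv2.minEnclosingCircle(k); print("knob px",u,v,rad,onplane(c,[[u,v]],.072), "depth med",np.median(P[d>0],0))
```

```text
counter -0.0015368630152654827
stone z 0.02857541870968966
stone ((441.2433166503906, -67.2217025756836), (51.11069107055664, 139.09706115722656), 3.884484052658081)
by depth ((440.2614440917969, -67.45071411132812), (51.04869842529297, 139.9756622314453), 3.8233895301818848)
edge slope -0.09590922917150374 x at y=-.1: 0.5633478175639366 res 4.284779428219485e-07
edge slope -0.08986489861239118 x at y=-.1: 0.6656008690729912 res 0.00045820553964348923
end [ 0.58747286 -0.18594143  0.02      ]
30 [260 261 262 327 328 329 330 331]
60 [260 261 262 263 326 327 328 329 330]
90 [260 261 262 263 324 325 326 327 328]
knob px 295.69512939453125 155.86585998535156 9.160662651062012 [[ 0.61275308 -0.08580939  0.072     ]] depth med [ 0.61247973 -0.08609559  0.07045498]
```

```bash
cat >> h.py <<'E'
TH=5.4; O=np.array([.6025,.0155])
def H(x,y,z):
    a=np.radians(TH); return np.array([*(O+x*np.array([np.cos(a),np.sin(a)])+y*np.array([-np.sin(a),np.cos(a)])),z])
def knob(q,z): # lever value -> knob pos, tangent yaw
    t=np.radians(34)-q; return H(.062*np.sin(t),-.177-.062*np.cos(t),z),TH+np.degrees(t)
E
python3 - <<'E'
from h import *
p,y=knob(0,.13); print(p,rel(p,y)); p,y=knob(0,.077); print(rel(p,y))
a=np.radians(39.4); yy=np.array([np.cos(a),np.sin(a),0]); z=np.array([0,0,-1.])
b=(p,R.from_matrix(np.c_[np.cross(yy,z),yy,z]).as_rotvec())
for q in np.linspace(.1,1.3,13): l,t=rel(*knob(q,.077),b); print(round(q,1),l,t)
E
```

```text
[ 0.65851046 -0.20862395  0.13      ] (array([-11.51,   8.87,  17.01]), array([-0.001,  0.   , -0.594]))
(array([-11.51,   8.87,  22.31]), array([-0.001,  0.   , -0.594]))
0.1 [ 0.03 -0.62 -0.  ] [0.  0.  0.1]
0.2 [ 0.12 -1.23 -0.  ] [0.  0.  0.2]
0.3 [ 0.28 -1.83 -0.  ] [0.  0.  0.3]
0.4 [ 0.49 -2.41 -0.  ] [0.  0.  0.4]
0.5 [ 0.76 -2.97 -0.  ] [0.  0.  0.5]
0.6 [ 1.08 -3.5  -0.  ] [0.  0.  0.6]
0.7 [ 1.46 -3.99 -0.  ] [0.  0.  0.7]
0.8 [ 1.88 -4.45 -0.  ] [0.  0.  0.8]
0.9 [ 2.35 -4.86 -0.  ] [0.  0.  0.9]
1.0 [ 2.85 -5.22 -0.  ] [0. 0. 1.]
1.1 [ 3.39 -5.53 -0.  ] [0.  0.  1.1]
1.2 [ 3.95 -5.78 -0.  ] [0.  0.  1.2]
1.3 [ 4.54 -5.97 -0.  ] [0.  0.  1.3]
```

Request:
servo_tool --linear '[[-11.5, 8.9, 17.0], [-11.5, 8.9, 17.0], [-11.5, 8.9, 17.0], [-11.5, 8.9, 17.0], [-11.5, 8.9, 17.0], [-11.5, 8.9, 17.0], [-11.5, 8.9, 17.0], [-11.5, 8.9, 19.0], [-11.5, 8.9, 20.5], [-11.5, 8.9, 22.3], [-11.5, 8.9, 22.3], [-11.5, 8.9, 22.3]]' --twist '[[0, 0, -0.594], [0, 0, -0.594], [0, 0, -0.594], [0, 0, -0.594], [0, 0, -0.594], [0, 0, -0.594], [0, 0, -0.594], [0, 0, -0.594], [0, 0, -0.594], [0, 0, -0.594], [0, 0, -0.594], [0, 0, -0.594]]' --hand '[4, 4, 4, 4, 4, 4, 4, 4, 4, 4, 4, 4]'

```text
time: 3.0
position: [0.6596, -0.2061, 0.0773]
eef_rot: [-1.339, -2.842, 0.0]
force: [1.3, 0.4, 0.4]
width: 0.0403
gripper_force: 0.0
```

Request:
servo_tool --linear '[[0, 0, 0], [0, 0, 0], [0, 0, 0], [0, 0, 0], [0, 0, 0]]' --twist '[[0, 0, 0], [0, 0, 0], [0, 0, 0], [0, 0, 0], [0, 0, 0]]' --hand '[2.5, 2.5, 2.5, 2.5, 2.5]'

```text
time: 3.5
position: [0.6599, -0.2067, 0.0776]
eef_rot: [1.339, 2.841, -0.0]
force: [-0.7, 0.7, 0.6]
width: 0.0254
gripper_force: 0.5
```

Run:
```python
from h import *
c=cam("wrist"); cv2.imwrite("pics/w2.png",c["pixels"]); show(arm.read_state())
```

```text
3.55 [ 0.6598 -0.2067  0.0775] [ 1.339  2.841 -0.   ] [-0.9 -0.8  1.3] 0.025 0.5100414343178272
```

View pics/w2.png

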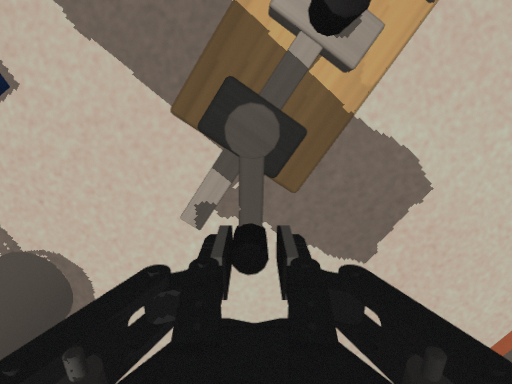

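The knob at (250,250) is centred between the fingers, with the arm running straight up to the hinge. Swinging the lever now.

Request:
servo_tool --linear '[[0.03, -0.62, 0], [0.12, -1.23, 0], [0.28, -1.83, 0], [0.49, -2.41, 0], [0.76, -2.97, 0], [1.08, -3.5, 0], [1.46, -3.99, 0], [1.88, -4.45, 0], [2.35, -4.86, 0], [2.85, -5.22, 0], [3.39, -5.53, 0], [3.95, -5.78, 0], [4.2, -5.87, 0], [4.2, -5.87, 0], [4.2, -5.87, 0]]' --twist '[[0, 0, 0.1], [0, 0, 0.2], [0, 0, 0.3], [0, 0, 0.4], [0, 0, 0.5], [0, 0, 0.6], [0, 0, 0.7], [0, 0, 0.8], [0, 0, 0.9], [0, 0, 1.0], [0, 0, 1.1], [0, 0, 1.2], [0, 0, 1.24], [0, 0, 1.24], [0, 0, 1.24]]' --hand '[2.4, 2.4, 2.4, 2.4, 2.4, 2.4, 2.4, 2.4, 2.4, 2.4, 2.4, 2.4, 2.4, 2.4, 2.4]'

```text
time: 5.05
position: [0.5897, -0.2121, 0.0778]
eef_rot: [2.738, 1.533, 0.005]
force: [4.2, -2.3, -1.4]
width: 0.0242
gripper_force: 2.7
```

Run:
```python
from h import *
c=cam("wrist"); s=arm.read_state(); show(s); P=cloud(c); Z=P[...,2]; im=c["pixels"]
# lever arm: grey pixels z .05-.066
m=(abs(Z-.06)<.012)&(im.min(2)>45); m[240:]=0
n,l,st,ce=cv2.connectedComponentsWithStats(m.astype(np.uint8))
for i in range(1,n):
    if st[i][4]>300: print(ce[i],st[i],np.median(P[l==i],0))
    
cv2.imwrite("pics/w3.png",im); np.savez("w3.npz",**c)
print(knob(1.2,0), rel(*[knob(1.2,.16)[0],-28.6]))
```

```text
5.1 [ 0.5897 -0.2121  0.0778] [2.738 1.533 0.005] [ 4.  -3.8 -2.1] 0.0243 2.6391349732875824
[254.05712891 156.09716797] [ 225  104   56  136 4096] [ 0.61457363 -0.16943395  0.05831589]
(array([ 0.58876363, -0.21475365,  0.        ]), np.float64(-29.354935415698783)) (array([-0.26,  0.1 , -8.22]), array([ 0.005, -0.001, -0.051]))
```

View pics/w3.png

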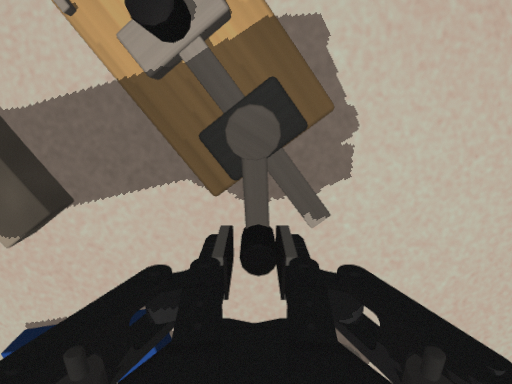

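The lever is fully over: the knob at (258,250) is in line below the hinge at (253,131), with light contact against the stop. Next I'll lift and go to the stone.

Run:
```python
from h import *
print(arm.finger_overhang)
for z in(.14,.07,.025): print(rel([.4408,-.0673,z],3.85))
```

```text
0.014
(array([  4.58, -20.23,  -6.31]), array([ 0.005,  0.   , -0.617]))
(array([  4.57, -20.26,   0.69]), array([ 0.005,  0.   , -0.617]))
(array([  4.56, -20.28,   5.19]), array([ 0.005,  0.   , -0.617]))
```

Request:
servo_tool --linear '[[0, 0, -3], [0, 0, -6.3], [0, 0, -6.3], [4.6, -20.2, -6.3], [4.6, -20.2, -6.3], [4.6, -20.2, -6.3], [4.6, -20.2, -6.3], [4.6, -20.2, -6.3], [4.6, -20.2, -6.3], [4.6, -20.2, -4.3], [4.6, -20.2, -2], [4.6, -20.2, -2], [4.6, -20.2, -2], [4.6, -20.2, -2]]' --twist '[[0, 0, 0], [0, 0, 0], [0, 0, 0], [0.005, 0, -0.617], [0.005, 0, -0.617], [0.005, 0, -0.617], [0.005, 0, -0.617], [0.005, 0, -0.617], [0.005, 0, -0.617], [0.005, 0, -0.617], [0.005, 0, -0.617], [0.005, 0, -0.617], [0.005, 0, -0.617], [0.005, 0, -0.617]]' --hand '[4, 4, 4, 8, 8, 8, 8, 8, 8, 8, 8, 8, 8, 8]'

```text
time: 6.5
position: [0.4408, -0.0669, 0.098]
eef_rot: [-2.145, -2.291, 0.002]
force: [0.1, 0.1, -0.3]
width: 0.0796
gripper_force: 0.0
```

Run:
```python
from h import *
c=cam("wrist"); P=cloud(c); Z=P[...,2]; s=arm.read_state(); show(s)
im=c["pixels"]
top=((abs(Z-.029)<.006)).astype(np.uint8); top[250:]=0
k=max(cv2.findContours(top,0,cv2.CHAIN_APPROX_NONE)[0],key=cv2.contourArea)
w=onplane(c,k.reshape(-1,2),.03)[:,:2]*1000; print("stone",cv2.boundingRect(k),cv2.minAreaRect(w.astype(np.float32)))
print(rel([.4408,-.0673,.025],3.85))
cv2.imwrite("pics/w4.png",im)
```

```text
6.55 [ 0.4407 -0.0669  0.0982] [-2.145e+00 -2.292e+00  2.000e-03] [ 0.3  1.3 -0.5] 0.0799 0.0
stone (218, 111, 72, 139) ((439.4493103027344, -50.04662322998047), (49.42652893066406, 105.53491973876953), 3.5028045177459717)
(array([-0.05,  0.02,  7.32]), array([-0.003, -0.001, -0.001]))
```

View pics/w4.png

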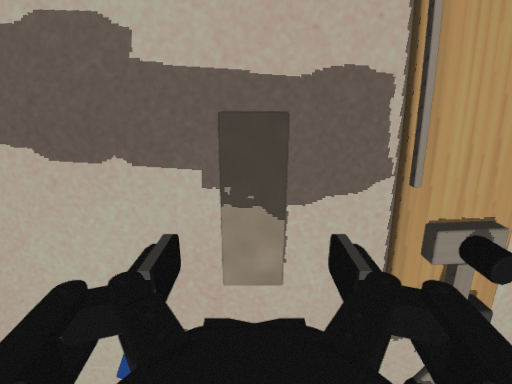

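The stone, columns 218–289 and rows 111–285, lies centred between the open fingers at (165,255) and (345,255). I'll descend and grip.

Request:
servo_tool --linear '[[0, 0, 3], [0, 0, 5.5], [0, 0, 7.3], [0, 0, 7.3], [0, 0, 7.3], [0, 0, 7.3], [0, 0, 7.3], [0, 0, 7.3], [0, 0, 7.3], [0, 0, 7.3], [0, 0, 7.3]]' --twist '[[0, 0, 0], [0, 0, 0], [0, 0, 0], [0, 0, 0], [0, 0, 0], [0, 0, 0], [0, 0, 0], [0, 0, 0], [0, 0, 0], [0, 0, 0], [0, 0, 0]]' --hand '[8, 8, 8, 8, 7, 6, 4, 4, 4, 4, 4]'

```text
time: 7.65
position: [0.4401, -0.0667, 0.0258]
eef_rot: [-2.145, -2.293, 0.002]
force: [-0.6, 0.9, 6.0]
width: 0.0483
gripper_force: 62.4
```

Request:
servo_tool --linear '[[0, 0, 0], [0, 0, -2], [0, 0, -5], [0, 0, -8], [0, 0, -10], [0, 0, -10], [0, 0, -10]]' --twist '[[0, 0, 0], [0, 0, 0], [0, 0, 0], [0, 0, 0], [0, 0, 0], [0, 0, 0], [0, 0, 0]]' --hand '[4, 4, 4, 4, 4, 4, 4]'

```text
time: 8.35
position: [0.4389, -0.0669, 0.124]
eef_rot: [-2.143, -2.291, 0.005]
force: [-0.7, -0.5, -5.9]
width: 0.0483
gripper_force: 66.4
```

Run:
```python
from h import *
c=cam("wrist"); P=cloud(c); Z=P[...,2]; s=arm.read_state(); show(s)
# holder edges/ribs seen from here, stone in hand
im=c["pixels"]; cv2.imwrite("pics/w5.png",im); np.savez("w5.npz",**c)
top=((abs(Z-.132)<.008)).astype(np.uint8); top[250:]=0
k=max(cv2.findContours(top,0,cv2.CHAIN_APPROX_NONE)[0],key=cv2.contourArea)
z=np.median(Z[top>0]); w=onplane(c,k.reshape(-1,2),z)[:,:2]*1000; print("stone z",z,cv2.boundingRect(k),cv2.minAreaRect(w.astype(np.float32)),w[:,1].max())
for zz in(.125,.06,.046): print(rel([*H(0,.007,0)[:2],zz],TH))
```

```text
8.4 [ 0.4383 -0.0668  0.1233] [-2.142 -2.29   0.006] [-0.1 -1.  -5.8] 0.0485 66.39686107635498
stone z 0.12691473530167102 (177, 113, 155, 137) ((436.76116943359375, -30.71603775024414), (78.00743103027344, 66.38701629638672), 3.9644570350646973) 3.552437682891943
(array([ 7.81, 16.91, -0.28]), array([-0.007, -0.002, -0.027]))
(array([ 7.8 , 16.95,  6.22]), array([-0.007, -0.002, -0.027]))
(array([ 7.8 , 16.96,  7.62]), array([-0.007, -0.002, -0.027]))
```

Request:
servo_tool --linear '[[2, 4, -0.3], [4, 9, -0.3], [6, 13, -0.3], [7.8, 16.9, -0.3], [7.8, 16.9, -0.3], [7.8, 16.9, -0.3], [7.8, 16.9, 2.5], [7.8, 16.9, 5.0], [7.8, 16.9, 5.0], [7.8, 16.9, 5.0], [7.8, 16.9, 5.0]]' --twist '[[-0.007, 0, -0.027], [-0.007, 0, -0.027], [-0.007, 0, -0.027], [-0.007, 0, -0.027], [-0.007, 0, -0.027], [-0.007, 0, -0.027], [-0.007, 0, -0.027], [-0.007, 0, -0.027], [-0.007, 0, -0.027], [-0.007, 0, -0.027], [-0.007, 0, -0.027]]' --hand '[4, 4, 4, 4, 4, 4, 4, 4, 4, 4, 4]'

```text
time: 9.5
position: [0.6034, 0.0223, 0.0747]
eef_rot: [2.114, 2.321, 0.006]
force: [-0.2, 0.0, -4.8]
width: 0.0484
gripper_force: 66.5
```

Run:
```python
from h import *
c=cam("wrist"); s=arm.read_state(); show(s); P=cloud(c); np.savez("w6.npz",**c); cv2.imwrite("pics/w6.png",c["pixels"])
```

```text
9.55 [0.6037 0.0224 0.0751] [2.113 2.321 0.007] [ 0.6 -0.  -5.8] 0.0485 66.53900742530823
```

View pics/w6.png

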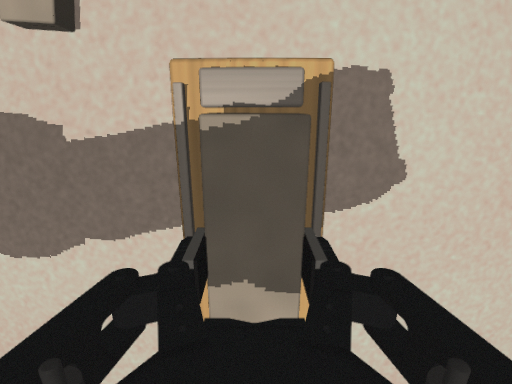

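The stone spans columns 200–310 (rows 113–320), inside the ribs at (185,160) and (320,150). The end stop is at (252,87). I'll measure the centring exactly.

Run:
```python
from h import *
c=dict(np.load("w6.npz")); P=cloud(c); Z=P[...,2]; im=c["pixels"]
zs=np.median(Z[150:220,230:280]); print("stone top z",zs, "endstop z",np.median(Z[75:100,215:285]),"counter",np.median(Z[300:330,20:60]))
def fit(name,pts,z):
    w=onplane(c,pts,z)[:,:2]; f=np.polyfit(w[:,1],w[:,0],1); g=np.abs(w[:,0]-np.polyval(f,w[:,1]))<.002
    f=np.polyfit(w[g,1],w[g,0],1); print(name,"slope deg",-np.degrees(np.arctan(f[0])),"x at y=.03,.06:",np.polyval(f,.03),np.polyval(f,.06)); return f
SL,SR,RL,RR,PL,PR=[],[],[],[],[],[]
for r in range(125,225,3):
    q=np.flatnonzero(abs(Z[r,150:350]-zs)<.012)+150; SL.append((q[0]-.5,r)); SR.append((q[-1]+.5,r))
    rib=np.flatnonzero((Z[r,150:350]>.0245)&(Z[r,150:350]<.035))+150
    a=rib[rib<215]; b=rib[rib>295]
    if len(a): RL.append((a[0]-.5,r))
    if len(b): RR.append((b[-1]+.5,r))
hsv=cv2.cvtColor(im,cv2.COLOR_BGR2HSV); wood=(hsv[...,1]>90)&(hsv[...,0]<30)
for r in range(64,160,2):
    q=np.flatnonzero(wood[r,150:350])+150
    if len(q): PL.append((q[0]-.5,r)); PR.append((q[-1]+.5,r))
S=[fit("SL",SL,zs),fit("SR",SR,zs)]; Rb=[fit("RL",RL,.028),fit("RR",RR,.028)]; Pl=[fit("PL",PL,.02),fit("PR",PR,.02)]
for n,a in(("stone",S),("rib",Rb),("plate",Pl)): print(n,"centre",np.mean([np.polyval(f,.03) for f in a]))
for u in (230,250,280):
    col=np.flatnonzero(abs(Z[:200,u]-.038)<.005); st=np.flatnonzero(abs(Z[:220,u]-zs)<.01)
    print(onplane(c,[[u,col[-1]+.5]],.038)[0,:2],onplane(c,[[u,st[0]-.5]],zs)[0,:2], onplane(c,[[u,np.flatnonzero(wood[:,u])[0]-.5]],.02)[0,:2])
```

```text
stone top z 0.07763644209657031 endstop z 0.03686401886652006 counter -0.0012251150236898684
SL slope deg 5.081096809330826 x at y=.03,.06: 0.5784575980345964 0.575790145594178
SR slope deg 5.560934632531165 x at y=.03,.06: 0.6282100015396512 0.6252891256721678
RL slope deg 5.70266720730408 x at y=.03,.06: 0.5545990599642088 0.551603251413673
RR slope deg 5.547964520840513 x at y=.03,.06: 0.6494820422503931 0.6465680217428373
PL slope deg 5.560290990520698 x at y=.03,.06: 0.5511564665180908 0.5482359308550789
PR slope deg 5.575690618023811 x at y=.03,.06: 0.6530316636085044 0.6501029880889665
stone centre 0.6033337997871238
rib centre 0.6020405511073009
plate centre 0.6020940650632975
[0.5835381  0.09315233] [0.58685901 0.09064084] [0.58001901 0.12201166]
[0.59494798 0.09421007] [0.5955622 0.0914476] [0.59216682 0.12313803]
[0.61207307 0.09584098] [0.60862509 0.09268926] [0.61039639 0.12490066]
```

Run:
```python
from h import *
s=arm.read_state(); p=np.array(s["position"]); p[0]-=.0013; print(rel(p-[0,0,.0285],5.6)); M=R.from_rotvec(s["eef_rot"]).as_matrix(); print(M[:,2],np.degrees(np.arctan2(M[1,1],M[0,1])))
```

```text
(array([ 0.01, -0.14,  2.85]), array([ 0.005, -0.001, -0.004]))
[ 0.00473825  0.00176049 -0.99998722] 5.363818257781034
```

Request:
servo_tool --linear '[[0, -0.14, 0.5], [0, -0.14, 1.2], [0, -0.14, 1.9], [0, -0.14, 2.4], [0, -0.14, 2.7], [0, -0.14, 2.85], [0, -0.14, 2.85], [0, -0.14, 2.85], [0, -0.14, 2.85]]' --twist '[[0.005, 0, -0.004], [0.005, 0, -0.004], [0.005, 0, -0.004], [0.005, 0, -0.004], [0.005, 0, -0.004], [0.005, 0, -0.004], [0.005, 0, -0.004], [0.005, 0, -0.004], [0.005, 0, -0.004]]' --hand '[4, 4, 4, 4, 4, 4, 4, 4, 4]'

```text
time: 10.45
position: [0.6012, 0.0225, 0.0459]
eef_rot: [-2.108, -2.325, 0.003]
force: [-5.0, -0.3, 4.2]
width: 0.0486
gripper_force: 67.9
```

```bash
cat > meas.py <<'E'
from h import *
def meas(c):
    P=cloud(c); Z=P[...,2]; im=c["pixels"]; zs=.05
    hsv=cv2.cvtColor(im,cv2.COLOR_BGR2HSV); wood=(hsv[...,1]>90)&(hsv[...,0]<30)&(abs(Z-.02)<.012)
    top=abs(Z-.0485)<.006
    def fit(pts,z):
        w=onplane(c,pts,z)[:,:2]; f=np.polyfit(w[:,1],w[:,0],1)
        for _ in range(3):
            g=np.abs(w[:,0]-np.polyval(f,w[:,1]))<.0015; f=np.polyfit(w[g,1],w[g,0],1)
        return -np.degrees(np.arctan(f[0])),np.polyval(f,.04),len(w)
    S=[[],[]];Pl=[[],[]]
    for r in range(60,225,2):
        q=np.flatnonzero(top[r,150:350])+150; p=np.flatnonzero(wood[r,120:390])+120
        if len(q)>50: S[0].append((q[0]-.5,r)); S[1].append((q[-1]+.5,r))
        if len(p)>5: Pl[0].append((p[0]-.5,r)); Pl[1].append((p[-1]+.5,r))
    s=[fit(a,zs) for a in S]; p=[fit(a,.02) for a in Pl]
    print("stone",np.round(np.mean(s,0),4),s,"\nplate",np.round(np.mean(p,0),4),p)
    u=int(np.mean([a[0] for a in S[0]+S[1]]))
    t=np.flatnonzero(top[:225,u]); e=np.flatnonzero(abs(Z[:225,u]-.037)<.004)
    print("stone end",onplane(c,[[u,t[0]-.5]],zs)[0,:2],"stop face",onplane(c,[[u,e[-1]+.5]],.038)[0,:2] if len(e) else None)
if __name__=="__main__":
    import sys
    c=cam("wrist"); show(arm.read_state()); cv2.imwrite(f"pics/{sys.argv[1]}.png",c["pixels"]); np.savez(sys.argv[1]+".npz",**c); meas(c)
E
python3 meas.py w7
```

```text
10.5 [0.6012 0.0224 0.0459] [-2.108 -2.325  0.003] [-5.8 -2.   4.5] 0.0484 67.89480328559875
stone [ 5.6004  0.6    56.    ] [(np.float64(5.3913144372158035), np.float64(0.575450560994085), 56), (np.float64(5.809409384844502), np.float64(0.6246294351956229), 56)] 
plate [ 5.5856  0.6011 83.    ] [(np.float64(5.552929185196325), np.float64(0.5503194562495418), 83), (np.float64(5.6182016185509855), np.float64(0.6518423760679636), 83)]
stone end [0.59477508 0.0917131 ] stop face [0.59448979 0.09428222]
```

Request:
servo_tool --linear '[[0, 0, -0.3], [0, 0.11, -0.3], [0, 0.11, -0.3], [0, 0.11, -0.1], [0, 0.11, -0.1], [0, 0.11, -0.1]]' --twist '[[0, 0, 0], [0, 0, 0], [0, 0, 0], [0, 0, 0], [0, 0, 0], [0, 0, 0]]' --hand '[4, 4, 4, 4, 4, 4]'

```text
time: 11.1
position: [0.6027, 0.0226, 0.0459]
eef_rot: [-2.108, -2.325, 0.001]
force: [0.8, -0.6, -4.7]
width: 0.0486
gripper_force: 66.6
```

```bash
python3 meas.py w8
```

```text
11.15 [0.6026 0.0226 0.0459] [-2.108e+00 -2.325e+00  2.000e-03] [-0.4  0.  -5.4] 0.0488 66.64193987846375
stone [ 5.6381  0.6016 56.    ] [(np.float64(5.450167879960462), np.float64(0.5770256285229588), 56), (np.float64(5.825942968783236), np.float64(0.6261922493763104), 56)] 
plate [ 5.5701  0.6011 83.    ] [(np.float64(5.530316686635917), np.float64(0.5502971317281934), 83), (np.float64(5.60993981869061), np.float64(0.651868678391408), 83)]
stone end [0.59626999 0.09186474] stop face [0.59599225 0.09444378]
```

Request:
servo_tool --linear '[[0, -0.04, 0.05], [0, -0.04, 0.06], [0, -0.04, 0.06], [0, -0.04, 0.06], [0, -0.04, 0.06], [0, -0.04, 0.06], [0, -0.04, -2], [0, -0.04, -5], [0, -0.04, -7], [0, -0.04, -7]]' --twist '[[0, 0, 0], [0, 0, 0], [0, 0, 0], [0, 0, 0], [0, 0, 0], [0, 0, 0], [0, 0, 0], [0, 0, 0], [0, 0, 0], [0, 0, 0]]' --hand '[4, 4, 5.5, 6.5, 6.5, 6.5, 6.5, 6.5, 6.5, 6.5]'

```text
time: 12.15
position: [0.6046, 0.0229, 0.1194]
eef_rot: [2.109, 2.326, 0.006]
force: [0.6, -0.5, -0.6]
width: 0.0651
gripper_force: 0.0
```

```bash
python3 meas.py w9
python3 - <<'E'
from h import *
T=5.58
# jaw knob currently about (.6130,-.0860); approach cage, yaw so that closing axis lies along holder y
for y in (TH,TH+90,TH-90): print(y,rel([.6128,-.0858,.14],y))
E
```

```text
12.2 [0.6034 0.0226 0.1175] [-2.110e+00 -2.327e+00 -2.000e-03] [ 0.4 -0.7 -0.2] 0.0647 0.0
stone [ 5.5799  0.6016 57.    ] [(np.float64(5.474637919892287), np.float64(0.5768332941171819), 57), (np.float64(5.685132569357886), np.float64(0.626411396340538), 57)] 
plate [ 5.5947  0.6012 78.    ] [(np.float64(5.737209493566227), np.float64(0.550226967313062), 78), (np.float64(5.4522806588583235), np.float64(0.6521051449022832), 78)]
stone end [0.59651758 0.09169219] stop face [0.59618958 0.09438114]
5.4 (array([-10.88,  -0.12,  -2.26]), array([ 0.001, -0.001,  0.004]))
95.4 (array([-10.88,  -0.12,  -2.26]), array([ 1.000e-03, -0.000e+00, -1.567e+00]))
-84.6 (array([-10.88,  -0.12,  -2.26]), array([-0.000e+00, -1.000e-03,  1.574e+00]))
```

Stone is flat, square (5.58° against 5.59°) and centred within 0.4 mm. Next: the jaw knob.

Request:
servo_tool --linear '[[-4, 0, -2], [-8, -0.1, -2], [-10.9, -0.1, -2], [-10.9, -0.1, -2], [-10.9, -0.1, -2], [-10.9, -0.1, -2]]' --twist '[[0, 0, 0], [0, 0, 0], [0, 0, 0], [0, 0, 0], [0, 0, 0], [0, 0, 0]]' --hand '[5, 5, 5, 5, 5, 5]'

```text
time: 12.8
position: [0.6116, -0.0844, 0.1351]
eef_rot: [-2.104, -2.326, 0.002]
force: [0.8, 0.3, 0.3]
width: 0.0495
gripper_force: 0.0
```

Run:
```python
from h import *
c=cam("wrist"); s=arm.read_state(); show(s); im=c["pixels"]; P=cloud(c); Z=P[...,2]
d=((im.max(2)<60)&(abs(Z-.071)<.006)).astype(np.uint8)
k=max(cv2.findContours(d,0,cv2.CHAIN_APPROX_NONE)[0],key=cv2.contourArea); (u,v),rad=cv2.minEnclosingCircle(k)
p=onplane(c,[[u,v]],.072)[0]; print(u,v,rad,p,np.median(P[d>0],0)); print(rel([p[0],p[1],.060],5.58))
cv2.imwrite("pics/w10.png",im)
```

```text
12.85 [ 0.6118 -0.0841  0.1354] [-2.104e+00 -2.327e+00  1.000e-03] [0.8 1.  0.8] 0.0495 0.0
256.5 209.81817626953125 15.600544929504395 [ 0.61370829 -0.08475807  0.072     ] [ 0.61359516 -0.0853721   0.07055301]
(array([-0.1 ,  0.21,  7.53]), array([-0.004, -0.003,  0.003]))
```

View pics/w10.png

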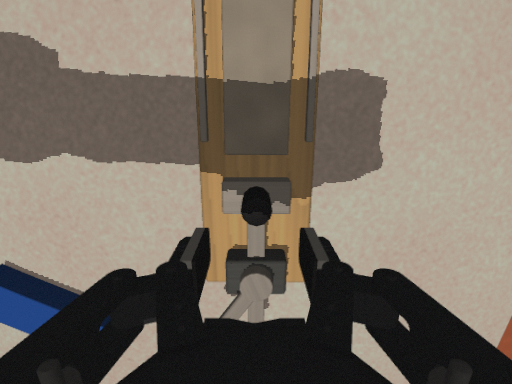

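The knob at (257,205) is ahead, the stone's rear edge is at row 154, and the lever points to the free side at (240,305). I'll descend and grip the knob.

Request:
servo_tool --linear '[[-0.1, 0.2, 2], [-0.1, 0.2, 5], [-0.1, 0.2, 7.5], [-0.1, 0.2, 7.5], [-0.1, 0.2, 7.5], [-0.1, 0.2, 7.5], [-0.1, 0.2, 7.5], [-0.1, 0.2, 7.5], [-0.1, 0.2, 7.5], [-0.1, 0.2, 7.5]]' --twist '[[0, 0, 0.003], [0, 0, 0.003], [0, 0, 0.003], [0, 0, 0.003], [0, 0, 0.003], [0, 0, 0.003], [0, 0, 0.003], [0, 0, 0.003], [0, 0, 0.003], [0, 0, 0.003]]' --hand '[5, 5, 5, 5, 4, 3, 1.8, 1.8, 1.8, 1.8]'

```text
time: 13.85
position: [0.6132, -0.0865, 0.0628]
eef_rot: [-2.111, -2.322, 0.004]
force: [-5.0, 0.2, 5.4]
width: 0.0223
gripper_force: 58.6
```

Request:
servo_tool --linear '[[0.3, 0, 0], [0.6, 0, 0], [0.9, 0, 0], [1.2, 0, 0], [1.5, 0, 0], [1.8, 0, 0], [2.0, 0, 0], [2.2, 0, 0], [2.2, 0, 0], [2.2, 0, 0]]' --twist '[[0, 0, 0], [0, 0, 0], [0, 0, 0], [0, 0, 0], [0, 0, 0], [0, 0, 0], [0, 0, 0], [0, 0, 0], [0, 0, 0], [0, 0, 0]]' --hand '[1.8, 1.8, 1.8, 1.8, 1.8, 1.8, 1.8, 1.8, 1.8, 1.8]'

```text
time: 14.85
position: [0.6111, -0.0656, 0.0628]
eef_rot: [-2.112, -2.322, 0.005]
force: [-4.9, -1.2, 5.3]
width: 0.0218
gripper_force: 58.6
```

Request:
servo_tool --linear '[[0.1, 0, 0], [0.2, 0, 0], [0.3, 0, 0], [0.4, 0, 0], [0.5, 0, 0], [0.5, 0, 0], [0.5, 0, 0]]' --twist '[[0, 0, 0], [0, 0, 0], [0, 0, 0], [0, 0, 0], [0, 0, 0], [0, 0, 0], [0, 0, 0]]' --hand '[1.8, 1.8, 1.8, 1.8, 1.8, 1.8, 1.8]'

```text
time: 15.55
position: [0.6108, -0.0621, 0.0628]
eef_rot: [-2.114, -2.322, 0.007]
force: [-4.8, -2.7, 5.1]
width: 0.0221
gripper_force: 58.6
```

Request:
servo_tool --linear '[[0.1, 0, 0], [0.2, 0, 0], [0.2, 0, 0], [0.2, 0, 0]]' --twist '[[0, 0, 0], [0, 0, 0], [0, 0, 0], [0, 0, 0]]' --hand '[1.8, 1.8, 1.8, 1.8]'

```text
time: 15.95
position: [0.6106, -0.0608, 0.0628]
eef_rot: [-2.115, -2.322, 0.008]
force: [-4.0, -3.8, 4.9]
width: 0.0221
gripper_force: 58.6
```

Request:
servo_tool --linear '[[0.1, 0, 0], [0.2, 0, 0], [0.3, 0, 0], [0.3, 0, 0], [0.3, 0, 0]]' --twist '[[0, 0, 0], [0, 0, 0], [0, 0, 0], [0, 0, 0], [0, 0, 0]]' --hand '[1.8, 1.8, 1.8, 1.8, 1.8]'

```text
time: 16.45
position: [0.6105, -0.0593, 0.0628]
eef_rot: [2.116, 2.322, -0.009]
force: [-3.7, -6.4, 4.7]
width: 0.0223
gripper_force: 58.6
```

Request:
servo_tool --linear '[[0.1, 0, 0], [0.2, 0, 0], [0.3, 0, 0], [0.3, 0, 0], [0.3, 0, 0]]' --twist '[[0, 0, 0], [0, 0, 0], [0, 0, 0], [0, 0, 0], [0, 0, 0]]' --hand '[1.8, 1.8, 1.8, 1.8, 1.8]'

```text
time: 16.95
position: [0.6105, -0.0592, 0.0628]
eef_rot: [2.116, 2.318, -0.013]
force: [-2.6, -11.9, 6.1]
width: 0.0221
gripper_force: 58.5
```

Jaw stopped with force rising to 12 N: snug. Ease the push slightly, open, lift.

Request:
servo_tool --linear '[[-0.2, 0, 0], [-0.3, 0, 0], [-0.3, 0, 0], [-0.3, 0, 0], [-0.3, 0, 0], [-0.3, 0, 0], [-0.3, 0, -2], [-0.3, 0, -5], [-0.3, 0, -8], [-0.3, 0, -8], [-0.3, 0, -8]]' --twist '[[0, 0, 0], [0, 0, 0], [0, 0, 0], [0, 0, 0], [0, 0, 0], [0, 0, 0], [0, 0, 0], [0, 0, 0], [0, 0, 0], [0, 0, 0], [0, 0, 0]]' --hand '[1.8, 1.8, 4, 4.5, 4.5, 4.5, 4.5, 4.5, 4.5, 4.5, 4.5]'

```text
time: 18.05
position: [0.6115, -0.0548, 0.1416]
eef_rot: [-2.112, -2.324, 0.0]
force: [-0.1, 0.3, -0.8]
width: 0.0453
gripper_force: 0.0
```

```bash
sed -i 's/^TH=.*/TH=5.58; O=np.array([.6037,.0150])/' h.py
python3 - <<'E'
from h import *
c=cam("wrist"); s=arm.read_state(); show(s); im=c["pixels"]; P=cloud(c); Z=P[...,2]; np.savez("w11.npz",**c); cv2.imwrite("pics/w11.png",im)
d=((im.max(2)<60)&(abs(Z-.071)<.006)).astype(np.uint8)
k=max(cv2.findContours(d,0,cv2.CHAIN_APPROX_NONE)[0],key=cv2.contourArea); (u,v),rad=cv2.minEnclosingCircle(k)
print(u,v,rad,onplane(c,[[u,v]],.072)[0],"expected",H(0,-.075,.072))
print(knob(1.2,.077)); 
for z in(.14,.077): print(rel(*knob(1.2,z)))
p,y=knob(1.2,.077); a=np.radians(y); yy=np.array([np.cos(a),np.sin(a),0]); z=np.array([0,0,-1.])
b=(p,R.from_matrix(np.c_[np.cross(yy,z),yy,z]).as_rotvec())
for q in np.arange(1.1,-.15,-.1): l,t=rel(*knob(q,.077),b); print(round(q,1),l,t)
E
```

```text
18.1 [ 0.6107 -0.055   0.1405] [-2.111e+00 -2.322e+00  2.000e-03] [ 0.2 -0.2 -0.7] 0.0451 0.0
252.6666717529297 209.6666717529297 14.907217979431152 [ 0.6111533  -0.05781576  0.072     ] expected [ 0.61099266 -0.05964461  0.072     ]
(array([ 0.59068706, -0.21529566,  0.077     ]), np.float64(-29.174935415698783))
(array([-15.77,  -3.52,   0.04]), array([-0.004, -0.   ,  0.604]))
(array([-15.78,  -3.5 ,   6.34]), array([-0.004, -0.   ,  0.604]))
1.1 [0.03 0.62 0.  ] [ 0.   0.  -0.1]
1.0 [0.12 1.23 0.  ] [ 0.   0.  -0.2]
0.9 [0.28 1.83 0.  ] [ 0.   0.  -0.3]
0.8 [0.49 2.41 0.  ] [ 0.   0.  -0.4]
0.7 [0.76 2.97 0.  ] [ 0.   0.  -0.5]
0.6 [1.08 3.5  0.  ] [ 0.   0.  -0.6]
0.5 [1.46 3.99 0.  ] [ 0.   0.  -0.7]
0.4 [1.88 4.45 0.  ] [ 0.   0.  -0.8]
0.3 [2.35 4.86 0.  ] [ 0.   0.  -0.9]
0.2 [2.85 5.22 0.  ] [ 0.  0. -1.]
0.1 [3.39 5.53 0.  ] [ 0.   0.  -1.1]
-0.0 [3.95 5.78 0.  ] [ 0.   0.  -1.2]
-0.1 [4.54 5.97 0.  ] [ 0.   0.  -1.3]
```

View pics/w11.png

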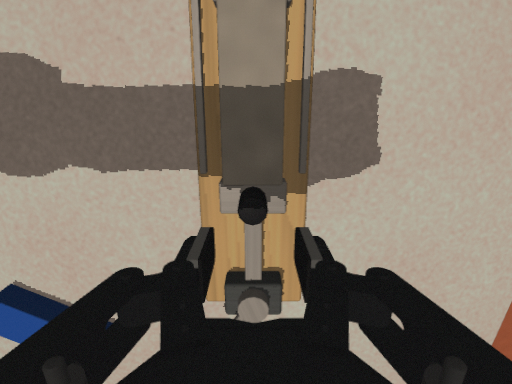

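The jaw face at row 180 meets the stone's end, and the knob is at (253,207). That was picture 10, so I'll work by measurements from here. Going to the lever.

Request:
servo_tool --linear '[[-5, -1.1, 0], [-10, -2.2, 0], [-15.8, -3.5, 0], [-15.8, -3.5, 0], [-15.8, -3.5, 0], [-15.8, -3.5, 0], [-15.8, -3.5, 0], [-15.8, -3.5, 0], [-15.8, -3.5, 0]]' --twist '[[0, 0, 0.15], [0, 0, 0.3], [0, 0, 0.45], [0, 0, 0.604], [0, 0, 0.604], [0, 0, 0.604], [0, 0, 0.604], [0, 0, 0.604], [0, 0, 0.604]]' --hand '[4, 4, 4, 4, 4, 4, 4, 4, 4]'

```text
time: 19.0
position: [0.5917, -0.2142, 0.1408]
eef_rot: [-2.704, -1.593, 0.002]
force: [-0.1, 0.3, -0.4]
width: 0.0398
gripper_force: 0.0
```

Run:
```python
from h import *
c=cam("wrist"); s=arm.read_state(); show(s); im=c["pixels"]; P=cloud(c); Z=P[...,2]
d=((im.max(2)<70)&(abs(Z-.082)<.005)).astype(np.uint8)
n,l,st,ce=cv2.connectedComponentsWithStats(d)
for i in range(1,n):
    if st[i][4]>60: print(ce[i],st[i],np.median(P[l==i],0), onplane(c,[ce[i]],.083)[0])
print(rel(*knob(1.2,.077)))
```

```text
19.05 [ 0.5916 -0.2147  0.1409] [-2.705e+00 -1.592e+00  2.000e-03] [ 1.3 -0.   0.4] 0.0398 0.0
[253.57142857 211.63238095] [241 199  26  26 525] [ 0.59190544 -0.21461261  0.08143269] [ 0.59221884 -0.21413762  0.083     ]
(array([-0.1 , -0.03,  6.39]), array([-0.003, -0.   ,  0.002]))
```

Request:
servo_tool --linear '[[0, 0, 2], [0, 0, 4.5], [0, 0, 6.35], [0, 0, 6.35], [0, 0, 6.35], [0, 0, 6.35], [0, 0, 6.35], [0, 0, 6.35]]' --twist '[[0, 0, 0], [0, 0, 0], [0, 0, 0], [0, 0, 0], [0, 0, 0], [0, 0, 0], [0, 0, 0], [0, 0, 0]]' --hand '[4, 4, 4, 4, 2.4, 2.4, 2.4, 2.4]'

```text
time: 19.85
position: [0.5918, -0.2158, 0.0784]
eef_rot: [-2.708, -1.59, 0.001]
force: [-1.4, 0.0, -0.1]
width: 0.0239
gripper_force: 0.0
```

Request:
servo_tool --linear '[[0.03, 0.62, 0], [0.12, 1.23, 0], [0.28, 1.83, 0], [0.49, 2.41, 0], [0.76, 2.97, 0], [1.08, 3.5, 0], [1.46, 3.99, 0], [1.88, 4.45, 0], [2.35, 4.86, 0], [2.85, 5.22, 0], [3.39, 5.53, 0], [3.95, 5.78, 0], [4.3, 5.9, 0], [4.3, 5.9, 0], [4.3, 5.9, 0], [4.3, 5.9, 0]]' --twist '[[0, 0, -0.1], [0, 0, -0.2], [0, 0, -0.3], [0, 0, -0.4], [0, 0, -0.5], [0, 0, -0.6], [0, 0, -0.7], [0, 0, -0.8], [0, 0, -0.9], [0, 0, -1.0], [0, 0, -1.1], [0, 0, -1.2], [0, 0, -1.25], [0, 0, -1.25], [0, 0, -1.25], [0, 0, -1.25]]' --hand '[2.4, 2.4, 2.4, 2.4, 2.4, 2.4, 2.4, 2.4, 2.4, 2.4, 2.4, 2.4, 2.4, 2.4, 2.4, 2.4]'

```text
time: 21.45
position: [0.6627, -0.2077, 0.0772]
eef_rot: [-1.267, -2.87, 0.003]
force: [-4.1, -1.3, 1.3]
width: 0.0244
gripper_force: 2.1
```

Run:
```python
from h import *
show(arm.read_state()); print(knob(0,.077),rel(*knob(0,.077)))
```

```text
21.45 [ 0.6627 -0.2077  0.0772] [-1.267 -2.87   0.003] [-4.1 -1.3  1.3] 0.0244 2.135155275464058
(array([ 0.66041429, -0.20894688,  0.077     ]), np.float64(39.58)) (array([ 0.06, -0.26,  0.02]), array([-0.003, -0.003,  0.049]))
```

Request:
servo_tool --linear '[[0, 0, 0], [0, 0, 0], [0, 0, 0], [0, 0, -3], [0, 0, -7], [0, 0, -12], [0, 0, -16], [0, 0, -16], [0, 0, -16], [0, 0, -16]]' --twist '[[0, 0, 0], [0, 0, 0], [0, 0, 0], [0, 0, 0], [0, 0, 0], [0, 0, 0], [0, 0, 0], [0, 0, 0], [0, 0, 0], [0, 0, 0]]' --hand '[4, 4.5, 4.5, 4.5, 4.5, 4.5, 4.5, 4.5, 4.5, 4.5]'

```text
time: 22.45
position: [0.6634, -0.2069, 0.2356]
eef_rot: [-1.264, -2.87, 0.001]
force: [0.3, -0.2, 0.3]
width: 0.045
gripper_force: 0.0
```

Run:
```python
from h import *
c=cam("wrist"); s=arm.read_state(); show(s); im=c["pixels"]; P=cloud(c); Z=P[...,2]
for z0,n0 in((.082,"lever"),(.071,"jaw")):
    d=((im.max(2)<70)&(abs(Z-z0)<.005)).astype(np.uint8); n,l,st,ce=cv2.connectedComponentsWithStats(d)
    for i in range(1,n):
        if st[i][4]>60: print(n0,ce[i],st[i],onplane(c,[ce[i]],z0+.001)[0])
print("exp lever 0:",knob(0,0)[0],"hinge",H(0,-.177,0),"jaw .055",H(0,-.075,0))
# stone/other check from top
t=cam("top"); P=cloud(t); Z=P[...,2]
m=np.zeros(Z.shape,np.uint8); m[140:192,205:290]=(abs(Z-.05)<.005)[140:192,205:290]
k=max(cv2.findContours(m,0,cv2.CHAIN_APPROX_NONE)[0],key=cv2.contourArea)
print("stone top view",cv2.minAreaRect((onplane(t,k.reshape(-1,2),.05)[:,:2]*1000).astype(np.float32)),"expect minus ~3mm x",H(0,.01,0))
m[:]=0; m[198:222,178:220]=(Z>.013)[198:222,178:220]; k=max(cv2.findContours(m,0,1)[0],key=cv2.contourArea)
print("small",cv2.minAreaRect((onplane(t,k.reshape(-1,2),.022)[:,:2]*1000).astype(np.float32)))
```

```text
22.5 [ 0.6633 -0.207   0.2352] [-1.264e+00 -2.870e+00  1.000e-03] [-0.6 -0.4  0.4] 0.045 0.0
lever [251.55731225 177.9486166 ] [243 169  18  19 253] [ 0.66000923 -0.20790591  0.083     ]
lever [ 93.41860465 226.04360465] [ 63 207  46  53 344] [ 0.5662325  -0.36903255  0.083     ]
lever [ 53.12814645 249.74599542] [ 39 217  46  53 437] [ 0.54675637 -0.42843805  0.083     ]
jaw [316.77002053  32.60164271] [305  20  24  26 487] [ 0.61106766 -0.06155296  0.072     ]
jaw [ 97.92668622 221.8856305 ] [ 67 203  46  52 341] [ 0.56539499 -0.3692554   0.072     ]
jaw [ 59.32189974 245.5646438 ] [ 45 215  42  50 379] [ 0.54693368 -0.42866852  0.072     ]
exp lever 0: [ 0.66041429 -0.20894688  0.        ] hinge [ 0.62091068 -0.16116127  0.        ] jaw .055 [ 0.61099266 -0.05964461  0.        ]
stone top view ((598.8561401367188, 23.996124267578125), (53.10731506347656, 139.49197387695312), 5.431248188018799) expect minus ~3mm x [0.60272765 0.02495261 0.        ]
small ((451.4268493652344, 181.3590087890625), (92.61933135986328, 35.74531173706055), 89.25562286376953)
```

Run:
```python
from h import *
print(rel([.611,-.075,.17],5.58))
```

```text
(array([13.23,  5.07,  6.57]), array([-0.005, -0.004,  0.644]))
```

Request:
servo_tool --linear '[[13.2, 5.1, 0], [13.2, 5.1, 0], [13.2, 5.1, 3], [13.2, 5.1, 6.5], [13.2, 5.1, 6.5], [13.2, 5.1, 6.5], [13.2, 5.1, 6.5], [13.2, 5.1, 6.5], [13.2, 5.1, 6.5]]' --twist '[[0, 0, 0.644], [0, 0, 0.644], [0, 0, 0.644], [0, 0, 0.644], [0, 0, 0.644], [0, 0, 0.644], [0, 0, 0.644], [0, 0, 0.644], [0, 0, 0.644]]' --hand '[6, 6, 6, 6, 6, 6, 6, 6, 6]'

```text
time: 23.45
position: [0.6129, -0.0754, 0.173]
eef_rot: [-2.11, -2.325, 0.0]
force: [0.4, 0.3, 0.1]
width: 0.0598
gripper_force: 0.0
```

Run:
```python
from h import *
c=cam("wrist"); s=arm.read_state(); show(s); im=c["pixels"]; P=cloud(c); Z=P[...,2]; np.savez("w12.npz",**c)
# profile along columns off the knob: world y, z, grey across stone end / jaw
for xo in(-.018,.018):
    p=H(xo,-.06,.05); h=c["camera_from_world"]@np.r_[p,1]; q=np.array([[h[0],-h[1],-h[2]]]); uv,_=cv2.projectPoints(q,np.zeros(3),np.zeros(3),c["K"],c["D"]); u,v=np.round(uv.ravel()).astype(int)
    print("px",u,v)
    for r in range(v-6,v+22): 
        a=np.radians(TH); print(r,np.round(((P[r,u,:2]-O)@[-np.sin(a),np.cos(a)])*1000,1),np.round(Z[r,u]*1000,1),im[r,u])
```

```text
23.5 [ 0.6128 -0.0754  0.1729] [-2.11  -2.325  0.   ] [-0.   0.4  0.2] 0.0598 0.0
px 234 154
148 -54.4 49.2 [59 68 74]
149 -55.3 48.9 [60 68 73]
150 -56.3 48.3 [57 66 72]
151 -57.2 48.6 [60 68 74]
152 -57.9 49.8 [58 66 73]
153 -59.1 48.5 [55 64 70]
154 -60.0 48.1 [50 56 61]
155 -62.9 36.3 [60 66 69]
156 -63.9 35.9 [60 65 69]
157 -64.9 36.1 [60 67 71]
158 -65.8 36.6 [61 67 72]
159 -66.9 35.5 [60 67 70]
160 -67.6 37.2 [61 67 70]
161 -68.8 36.1 [62 68 72]
162 -69.6 37.2 [62 67 71]
163 -70.6 36.7 [61 67 71]
164 -71.9 35.2 [61 68 71]
165 -72.7 36.2 [61 68 73]
166 -73.5 37.2 [61 66 70]
167 -74.7 36.5 [60 66 71]
168 -75.6 36.9 [60 65 70]
169 -76.4 37.6 [61 67 72]
170 -77.5 37.1 [60 66 71]
171 -78.5 37.1 [58 65 69]
172 -79.3 38.0 [60 65 70]
173 -80.5 37.1 [58 64 69]
174 -81.9 35.4 [113 125 134]
175 -82.9 35.7 [114 126 135]
px 273 154
148 -54.4 48.9 [54 62 68]
149 -55.5 47.9 [54 61 68]
150 -56.2 49.0 [55 63 68]
151 -57.2 48.6 [55 62 68]
152 -58.2 48.3 [54 62 69]
153 -58.9 49.2 [55 62 67]
154 -60.2 47.0 [50 55 60]
155 -62.7 37.3 [58 64 68]
156 -64.0 35.6 [59 66 69]
157 -64.8 36.4 [59 66 69]
158 -65.7 37.0 [59 65 72]
159 -66.6 37.7 [59 65 69]
160 -67.8 36.1 [60 64 70]
161 -68.6 37.2 [61 66 71]
162 -69.6 36.9 [62 67 71]
163 -70.6 37.1 [59 65 71]
164 -71.6 36.9 [59 66 71]
165 -72.7 36.5 [62 67 72]
166 -73.5 37.5 [62 66 72]
167 -74.5 37.1 [60 65 70]
168 -75.5 37.4 [60 65 70]
169 -76.5 37.4 [58 63 68]
170 -77.5 37.0 [62 67 72]
171 -78.7 36.2 [58 64 69]
172 -79.6 36.9 [59 65 68]
173 -80.7 36.4 [58 62 67]
174 -81.8 36.1 [59 63 69]
175 -82.6 36.7 [61 67 70]
```

```bash
python3 -c "
from cell import arm; print(arm.job_done())"
```

```text
the job is handed in; nothing more can be done
None
```

The larger stone lies square on the plate, within about 0.4 mm of centre between the ribs and snug between the jaw and the end stop. The lever is swung fully back to locked, and the job was handed in at about 23.5 s; I never went near the smaller stone, jar or mug, though only the stone's position was re-measured (unmoved).

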